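# Sort the strays on the espresso counter into their trays

### The job

Tidy up the espresso counter: put the bar tools (the wooden-handled tamper and the purple brush) in the wooden tray, the teaspoon in the green tray and the coffee cup in the white tray. Each must end standing or lying flat on the floor of its tray; set the cup down gently, never tip over the cup or the tamper, and leave the white guest pager where it lies.

Things in the scene. Friction and masses are not known exactly. Their poses are not given: they have to be found in the camera images.
- tamper: Coffee tamper standing on its round steel base, 82 mm tall, 0.3 to 0.6 kg. Base 56 mm in diameter and 18 mm high; turned brown wooden handle, at most 34 mm in diameter, from 26 to 82 mm high, round about z. Origin: centre of the underside; z up along the handle.
- brush: Purple bar brush lying bristles down, 30 mm wide (its x), 86 mm long (its y), 22 mm high. Origin: centre of the underside; z up.
- teaspoon: Steel-coloured teaspoon lying on the counter, 133 mm long (its x), at most 27 mm wide (its y), 10 mm high. Origin: centre of the underside, half way along its length; z up.
- cup: White china espresso cup standing upright, 50 mm high, 63 mm wide (its x), 89 mm long with its handle (its y; the handle points to its -y). Hollow; the round bowl, about 62 mm in diameter at the rim and 45 mm at the foot, has its axis 12 mm from the origin towards +y. Origin: centre of the 63 x 89 mm outline on the underside; z up.
- pager: White rounded guest pager, 76 x 62 x 26 mm, lying loose beside the things to be sorted; it stays where it is. Origin: centre of the underside.
- wood_tray: Shallow open rectangular tray, pale wood with a cork floor: for bar tools, fixed to the counter. Outside 114 mm (its x) by 165 mm (its y, the long side) by 18 mm high; walls 4 mm thick, floor 4 mm thick, so the inside is 106 x 157 mm and 14 mm deep. Origin: centre of its underside, on the counter; z up. Trays stand left of, or in front of, the tall black cup dispenser (front face at about x = 0.53 m, from y = -0.17 to 0.15 m, over 0.2 m high): carry things round its front.
- green_tray: Shallow open rectangular tray, all green: for cutlery, fixed to the counter. Outside 114 mm (its x) by 165 mm (its y, the long side) by 18 mm high; walls 4 mm thick, floor 4 mm thick, so the inside is 106 x 157 mm and 14 mm deep. Origin: centre of its underside, on the counter; z up. Trays stand left of, or in front of, the tall black cup dispenser (front face at about x = 0.53 m, from y = -0.17 to 0.15 m, over 0.2 m high): carry things round its front.
- white_tray: Shallow open rectangular tray, white with a grey floor: for cups, fixed to the counter. Outside 114 mm (its x) by 165 mm (its y, the long side) by 18 mm high; walls 4 mm thick, floor 4 mm thick, so the inside is 106 x 157 mm and 14 mm deep. Origin: centre of its underside, on the counter; z up. Trays stand left of, or in front of, the tall black cup dispenser (front face at about x = 0.53 m, from y = -0.17 to 0.15 m, over 0.2 m high): carry things round its front.

How it is judged:
By the outcome, as a careful person would: the job done as asked, in the order asked, and still so for the second after the job is handed in, with the robot touching nothing.
It also fails if it takes over 99 s, if anything falls off the work surface, if the arm or the gripper's body presses on something with over 40 N, if the wrist force passes 120 N, or if a joint passes its speed limit or range.

### The arm

A 7-joint arm with a two-finger parallel gripper is mounted at the origin on a cart in front of the work surface, level with it; the furniture and walls round the work are solid. World frame = base frame: x ahead of the robot, y to its left, z up, the work surface at z = 0. Lengths are in m, angles in degrees, forces in N, time in s.
With the tool pointing down it reaches from about 0.425 to 1.025 m from the base axis. Payload 3.6 kg.
Tool frame: the origin (TCP) lies where the fingers leave the gripper's body, on its centre line; the fingertips stand 73 mm ahead of it and the grasp point (between the pads) lies 54 mm ahead of it; z points along the fingers, y is the line along which they close (so a half turn about z gives the same grasp; the last joint's range is limited). The gripper opens to 85 mm and grips with 20 to 120 N. Pads are 22 mm wide; open, the fingers measure 114 mm over their backs; the gripper's body (76 mm by 85 mm) begins 54 mm behind the grasp point. The pads swing forward as they close: fully open they stand 13 mm farther back than shut.
Start: joints at [61.45, 33.873, 2.773, 92.16, -1.908, 54.013, -1.931], TCP at [0.286, -0.666, 0.304] pointing down, gripper open.
Joint ranges: [-153.93, 153.93], [-27.13, 128.08], [-72.61, 78.16], [10.71, 143.7], [-87.88, 267.88], [4.46, 118.87], [-176.78, 176.78]. Speed limits (degrees/s): [147.25, 147.25, 180, 180, 180, 180, 180].

### API

Orientations are given as [roll, pitch, yaw] about the fixed x, y, z axes, in that order (R = Rz(yaw) Ry(pitch) Rx(roll)).
In Python, from cell import robot gives the robot as it stands. Calls block until the motion is done:
- robot.reach(position, orientation): joint-space move of the TCP to a pose.
- robot.move_l(position, rotation=None, rate=0.15, stop_force=None): straight line of the TCP; rotation=None keeps the orientation; rate is the mean speed in m/s. With stop_force (N) it stops when the force on the tool has changed by that much, and returns True; else False.
- robot.movej(angles): joint-space move.
- robot.gripper_to(opening): finger opening in m; the grip force is fixed at half the most; returns when the fingers have stopped.
- robot.pause(seconds).
- robot.inverse_kinematics(position, orientation): joint angles nearest the present ones, or None.
- robot.get_obs(): the state.
- robot.capture(name): name is "scene" or "top" or "wrist"; returns a dict with "img" (420x560x3 uint8, red, green, blue), "mtx" (3x3 intrinsics, pixels), "extrinsics" (4x4, takes a point from camera to world coordinates). Camera axes: x right, y up, looking along -z (the intrinsics and any distortion apply to the point x, -y, -z); pixel columns grow to the right and rows downward; lengths in m; the calibration is good to about 2 mm. A picture is of the moment at which its call begins. There is no depth.
A pose or a line that the arm cannot do raises robot.Unreachable and nothing moves.
- robot.close_job(): hands the job in; it is judged then, once.
Trained networks look in a picture, given as the dict that the camera call returned (one of the last four; its "shot" number tells which), for a name from the list of things; names that differ only in an ending like _2 or _b are one class to them, and where a whole thing is asked for, a point or a joint stands for the part that bears it (a point fixed in the world has none). Each returns a list of dicts, best first, with "p" (0 to 1); they miss things now and then, are a little off and sometimes report something else, mostly with a low value. They report only what shows in the picture. A call takes as long as a camera call.
- robot.trace(query, picture): "mask" (420x560 bool, what is visible of it) and "uv" ([column, row] in pixels, amid what is visible of it).
The state is a dict: "time": time; "qpos": joint angles; "joint_velocities": joint speeds; "joint_efforts": joint torques, N m; "tcp_pos": TCP position; "tool_rot": TCP orientation; "ft_force": force on the tool from outside, world axes, zero at the start; "ft_torque": the same for the moment, N m; "opening": finger opening in m; "grasp_force": force on a finger pad.
Only numpy, scipy, OpenCV 4.12 (cv2) and the standard library are available. Lean on these libraries where they do the work, as an engineer would, in place of code of your own. Each camera call takes 0.05 s, during which the arm holds its last target. There are 200 camera calls.

## Working session

There is one attempt and no reset: what is moved stays moved. The work goes in short steps, each a Python script; the robot and the scene stay as the last script left them, time stands still between calls to the robot, and variables do not carry over. Pictures are saved under pics/ and viewed, at most 14 in all, crops included, and the job is handed in when it is done.

```bash
ls; mkdir -p pics; cat > h.py <<'E'
import numpy as np, cv2
from cell import robot
def save(p,n): cv2.imwrite('pics/'+n+'.png',p['img'][:,:,::-1])
def px2w(p,uv,z):
    K=np.array(p['mtx']);T=np.array(p['extrinsics'])
    uv=np.atleast_2d(np.array(uv,float))
    d=(np.linalg.inv(K)@np.c_[uv,np.ones(len(uv))].T).T*[1,-1,-1]
    d=d@T[:3,:3].T;o=T[:3,3]
    return o+d*((z-o[2])/d[:,2])[:,None]
E
python3 - <<'E'
from h import *
for c in ('scene','top'):
    p=robot.capture(c);save(p,c+'0')
    print(c,{k:(v if k!='img' else 0) for k,v in p.items()})
    for n in 'tamper brush teaspoon cup pager wood_tray green_tray white_tray'.split():
        for r in robot.trace(n,p)[:2]:
            m=r['mask']; c_,s,a=cv2.minAreaRect(np.argwhere(m)[:,::-1].astype(np.float32))
            print(n,round(r['p'],2),np.round(r['uv']),m.sum(),np.round(c_),np.round(s),round(a),np.round(px2w(p,r['uv'],0.01),3)[0])
print(robot.get_obs())
E
```

```text
pics
scene {'img': 0, 'mtx': array([[397.12678932,   0.        , 283.10029938],
       [  0.        , 397.12678932, 212.99590492],
       [  0.        ,   0.        ,   1.        ]]), 'extrinsics': array([[-0.92033248,  0.25766755, -0.29427124,  0.16360567],
       [-0.39084192, -0.63504322,  0.66630526,  0.95706969],
       [-0.01518971,  0.72823591,  0.68515818,  0.8545509 ],
       [ 0.        ,  0.        ,  0.        ,  1.        ]]), 'shot': 1}
tamper 0.86 [223. 280.] 498 [230. 278.] [21. 31.] 0 [0.572 0.432 0.01 ]
brush 0.52 [291. 262.] 247 [289. 260.] [11. 26.] 31 [0.43  0.308 0.01 ]
teaspoon 0.48 [277. 302.] 198 [273. 299.] [42.  8.] 45 [0.414 0.441 0.01 ]
cup 0.93 [303. 218.] 422 [306. 218.] [23. 22.] 69 [0.46  0.134 0.01 ]
pager 0.84 [242. 332.] 839 [244. 330.] [32. 29.] 27 [0.456 0.549 0.01 ]
wood_tray 0.78 [340. 160.] 1056 [339. 162.] [36. 33.] 16 [ 0.445 -0.199  0.01 ]
green_tray 0.69 [318. 193.] 1419 [319. 193.] [46. 39.] 18 [0.457 0.005 0.01 ]
white_tray 0.58 [249. 234.] 1793 [249. 232.] [40. 55.] 26 [0.583 0.258 0.01 ]
top {'img': 0, 'mtx': array([[451.27192068,   0.
[... 1225 characters left out ...]
e': 0.9, 'qpos': array([61.44913863, 33.87133427,  2.77346413, 92.15819181, -1.90731322,
       54.01352239, -1.93170171]), 'joint_velocities': array([-0.05023165,  0.09013604, -0.0182559 ,  0.04908573, -0.10780616,
        0.10518788,  0.00772295]), 'joint_efforts': array([ 1.31165500e-03, -5.48623109e+01,  1.54669806e+00, -1.98540455e+01,
        9.36010620e-03,  1.30774562e-03, -7.31411731e-07]), 'tcp_pos': array([ 0.28554237, -0.66642095,  0.30394051]), 'tool_rot': array([1.79996776e+02, 1.93407141e-03, 2.31949045e+01]), 'ft_force': array([0.46806084, 0.24636065, 0.25638279]), 'ft_torque': array([ 0.01994848, -0.00192421,  0.0037905 ]), 'grasp_force': 0.0, 'opening': 0.08557346738490919}
```

```bash
python3 - <<'E'
import cv2
a=cv2.imread('pics/top0.png');cv2.imwrite('pics/top0b.png',cv2.resize(a[140:300,100:480],None,fx=2.1,fy=2.1,interpolation=2))
E
```

```text
(no output)
```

View pics/top0b.png

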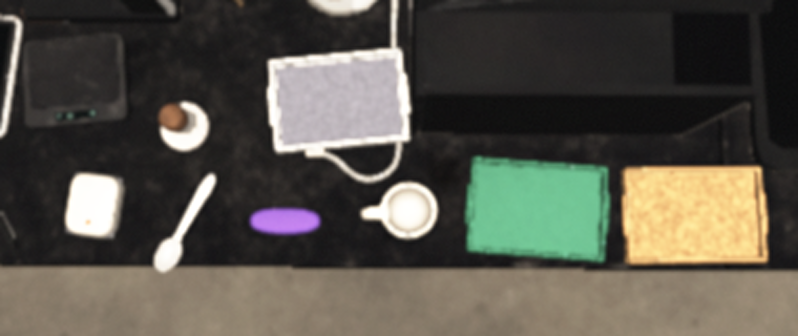

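View pics/scene0.png

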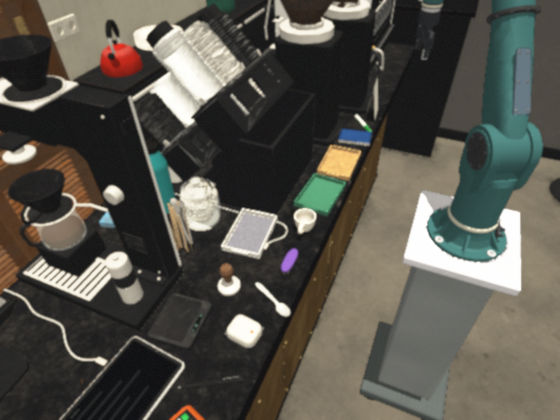

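The top view (crop of columns 100–480, rows 140–300, ×2.1) shows tamper, pager, spoon, brush and cup left to right, with white, green and wood trays matching the traces. The scene view agrees. The networks' "cup" at (146,238) is the pager. Next I move in along the front of the dispenser and take near views.

```bash
python3 - <<'E'
from h import *
R=lambda p,y:robot.reach(p,[180,0,y])
R([.40,-.24,.33],0)
p=None
def look(tag,names):
    p=robot.capture('wrist');save(p,tag)
    for n in names:
        for r in robot.trace(n,p)[:1]:
            m=r['mask'];w=px2w(p,np.argwhere(m)[:,::-1],0.01)[:,:2]
            c,s,a=cv2.minAreaRect((w*1000).astype(np.float32))
            print(tag,n,round(r['p'],2),m.sum(),np.round(c),np.round(s),round(a,1),np.round(w.mean(0),3),np.round(r['uv']))
    print(np.round(p['extrinsics'][:3,3],3))
look('w_wood',['wood_tray','green_tray'])
robot.move_l([.43,0.05,.33],rate=.3)
look('w_green',['green_tray','cup','wood_tray'])
robot.move_l([.45,0.25,.33],rate=.3)
look('w_mid',['cup','white_tray','brush','teaspoon','tamper'])
R([.47,0.42,.33],0)
look('w_left',['tamper','teaspoon','brush','pager','white_tray'])
print(robot.get_obs()['time'],robot.get_obs()['qpos'])
a=[cv2.imread(f'pics/{t}.png') for t in('w_wood','w_green','w_mid','w_left')]
cv2.imwrite('pics/m.png',cv2.resize(np.vstack([np.hstack(a[:2]),np.hstack(a[2:])]),(800,600),interpolation=3))
E
```

```text
w_wood wood_tray 0.94 18546 [ 445. -192.] [117. 175.] 1.0 [ 0.448 -0.192] [229. 119.]
w_wood green_tray 0.74 15096 [450. -15.] [147. 118.] 85.7 [ 0.451 -0.019] [ 66. 118.]
[ 0.478 -0.242  0.402]
w_green green_tray 0.66 17694 [450.  -2.] [176. 119.] 86.0 [ 0.453 -0.003] [326. 143.]
w_green cup 0.93 3779 [438. 172.] [70. 86.] 37.9 [0.441 0.17 ] [168. 154.]
w_green wood_tray 0.4 3793 [444. 173.] [83. 74.] 56.4 [0.441 0.17 ] [170. 156.]
[0.508 0.047 0.401]
w_mid cup 0.56 3655 [443. 155.] [92. 70.] 58.9 [0.439 0.152] [370. 175.]
w_mid brush 0.64 1819 [432. 308.] [31. 85.] 2.0 [0.433 0.308] [226. 181.]
w_mid teaspoon 0.76 1569 [432. 426.] [ 27. 134.] 58.4 [0.428 0.432] [109. 190.]
w_mid tamper 0.89 4152 [558. 448.] [89. 58.] 68.0 [0.555 0.446] [82. 61.]
[0.528 0.247 0.401]
w_left tamper 0.73 2668 [553. 436.] [57. 57.] 89.9 [0.553 0.436] [261.  83.]
w_left teaspoon 0.63 1305 [435. 434.] [ 26. 131.] 67.4 [0.425 0.435] [260. 212.]
w_left brush 0.93 1800 [432. 303.] [87. 30.] 89.9 [0.432 0.303] [382. 198.]
w_left pager 0.64 4077 [452. 544.] [68. 81.] 85.2 [0.453 0.543] [168. 182.]
w_left white_tray 0.92 19217 [583. 240.] [110. 175.] 5.3 [0.582 0.243] [455.  52.]
[0.548 0.418 0.401]
6.1333 [ -36.23921954   25.84546068  -13.31443349  103.16792561    7.38488306
   51.840009   -142.96399829]
```

View pics/m.png

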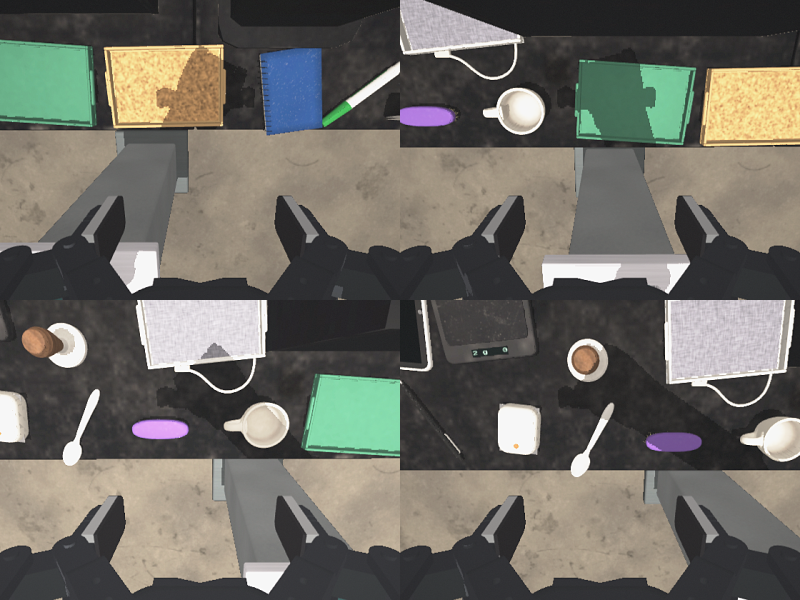

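Montage of near views: all traces match the picture. The tamper (lower right, 587,360) is seen almost straight down, and the spoon's bowl (580,465) overhangs the counter edge a little. I start with the tamper.

```bash
python3 - <<'E'
from h import *
L=robot.move_l
L([.553,.436,.20],rate=.25);L([.553,.436,.109],rate=.1,stop_force=8)
robot.gripper_to(0.0)
o=robot.get_obs();print(o['opening'],o['grasp_force'],o['tcp_pos'],o['ft_force'])
L([.553,.436,.25],rate=.15)
L([.44,.30,.25],rate=.25)
p=robot.capture('wrist');save(p,'t1')
o=robot.get_obs();print(o['opening'],o['ft_force'],o['time'],o['qpos'])
E
```

```text
0.031351665743284685 59.063818845315836 [0.55320131 0.43638672 0.10963776] [-1.41237428  0.70638735  3.18127818]
0.031204866102077313 [-0.21569905  0.26962286 -4.79248632] 10.5083 [ -29.35883233   24.95802077  -12.95704059  118.98225463    9.03587892
   36.74665714 -138.34882432]
```

View pics/t1.png

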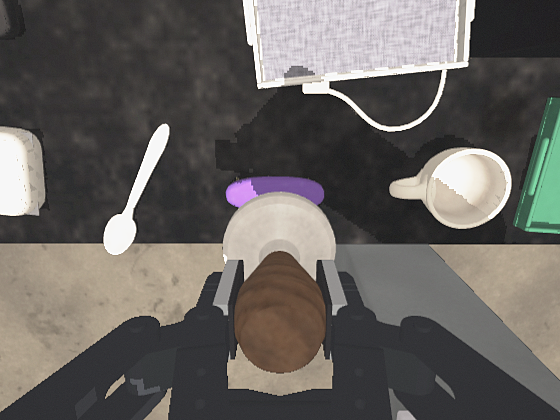

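The tamper is held upright and centred (280,300). I place it and take the brush next.

```bash
python3 - <<'E'
from h import *
L=robot.move_l
L([.44,-.10,.25],rate=.25)
L([.447,-.235,.22],rate=.2);L([.447,-.235,.130],rate=.15)
print(L([.447,-.235,.110],rate=.03,stop_force=6),robot.get_obs()['tcp_pos'])
robot.gripper_to(0.07);L([.447,-.235,.22],rate=.2)
L([.43,-.10,.25],rate=.3)
p=robot.capture('wrist');save(p,'t2')
L([.43,.15,.25],rate=.3)
for y in(90,-90):print(y,robot.inverse_kinematics([.432,.305,.15],[180,0,y]))
robot.reach([.43,.305,.20],[180,0,90])
p=robot.capture('wrist');save(p,'t3')
for r in robot.trace('brush',p)[:1]:
    w=px2w(p,np.argwhere(r['mask'])[:,::-1],.012)[:,:2]
    print(r['p'],cv2.minAreaRect((w*1000).astype(np.float32)),w.mean(0))
o=robot.get_obs();print(o['ft_force'],o['time'],o['qpos'])
cv2.imwrite('pics/m2.png',cv2.resize(np.hstack([cv2.imread(f'pics/{t}.png') for t in('t2','t3')]),(800,300),interpolation=3))
E
```

```text
True [ 0.44707439 -0.23494234  0.11350503]
90 [-19.28046394  36.25018556 -28.5726315  122.46194573  35.14615995
  29.4242939  -74.50763691]
-90 [ -64.58037743   38.93933907   34.76851157  124.41928784  -45.69585915
   30.0542903  -174.64538761]
0.77 ((435.58294677734375, 303.4041748046875), (87.6962661743164, 32.07521438598633), 88.94972229003906) [0.4354216  0.30476273]
[-0.17047599  0.03432482 -0.38112115] 18.1833 [-15.41079496  32.06466352 -33.46956034 121.21063238  30.69136164
  35.23192133 -70.8006632 ]
```

View pics/m2.png

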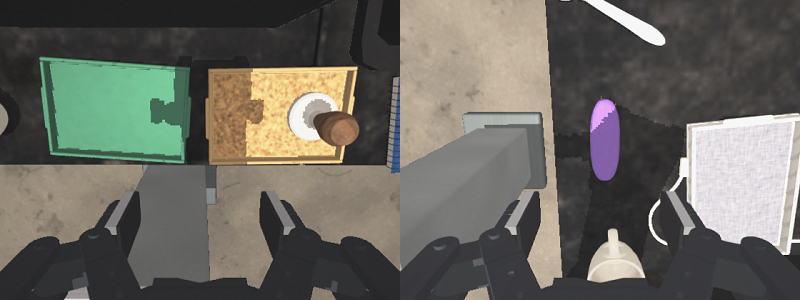

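The tamper stands on the wood tray floor (left half, 312,118) and the brush is in view (right half, 605,140). Now the brush.

```bash
python3 - <<'E'
from h import *
L=robot.move_l
robot.gripper_to(.055)
L([.434,.304,.10],rate=.2);print(L([.434,.304,.0755],rate=.05,stop_force=6),robot.get_obs()['tcp_pos'])
robot.gripper_to(0)
o=robot.get_obs();print(o['opening'],o['grasp_force'])
L([.434,.304,.20],rate=.2)
L([.43,.16,.22],rate=.25)
robot.reach([.43,.0,.22],[180,0,0])
L([.446,-.156,.20],rate=.25)
o=robot.get_obs();print(o['opening'],o['qpos'],o['tool_rot'])
L([.446,-.156,.10],rate=.2);print(L([.446,-.156,.0775],rate=.03,stop_force=6),robot.get_obs()['tcp_pos'])
robot.gripper_to(.045);L([.446,-.156,.2],rate=.2)
L([.43,-.08,.25],rate=.3)
p=robot.capture('wrist');save(p,'b2')
L([.43,.16,.25],rate=.3)
for y in(-25,155,65):print(y,robot.inverse_kinematics([.432,.43,.15],[180,0,y]))
robot.gripper_to(.06)
robot.reach([.44,.42,.20],[180,0,-25])
p=robot.capture('wrist');save(p,'s1')
for r in robot.trace('teaspoon',p)[:1]:
    w=px2w(p,np.argwhere(r['mask'])[:,::-1],.005)[:,:2]
    print(r['p'],cv2.minAreaRect((w*1000).astype(np.float32)),w.mean(0))
o=robot.get_obs();print(o['ft_force'],o['time'],o['qpos'])
cv2.imwrite('pics/m3.png',cv2.resize(np.hstack([cv2.imread(f'pics/{t}.png') for t in('b2','s1')]),(800,300),interpolation=3))
E
```

```text
False [0.43385758 0.30400797 0.07529133]
0.027103300557647717 59.12398383021355
0.026891042310719124 [ 23.39417663  26.18073093 -12.70583033 128.47350907  12.39948431
  26.46747069 -89.02711064] [-1.79918795e+02  1.09394909e-02  1.54090326e-01]
True [ 0.44594815 -0.15604878  0.08004419]
-25 [ -43.14835297   37.54699132   -8.49389894  112.77718985   10.25194632
   30.38144248 -173.76933324]
155 [-15.41771638  47.53771691 -51.00302582 111.54095083  51.4116843
  47.18100159 -30.66198725]
65 [ -28.70543218   40.37349845  -29.46779139  112.11254263   32.85033517
   35.97611347 -104.58436731]
0.77 ((432.8682861328125, 430.7950439453125), (26.785932540893555, 136.38204956054688), 63.445804595947266) [0.42764322 0.4327171 ]
[-0.47175615  0.47351523 -0.03705672] 28.5417 [ -40.8560265    33.29136631   -9.66737367  111.74009483    9.21744059
   35.74694759 -171.64392303]
```

View pics/m3.png

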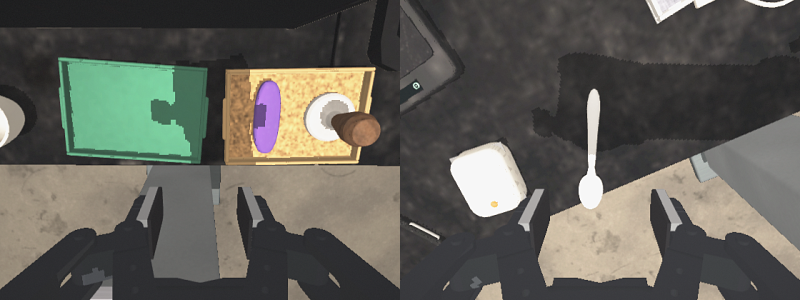

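The brush lies flat in the wood tray (265,117) clear of the tamper, and the spoon lies along the tool x axis (592,150). Now the spoon.

```bash
python3 - <<'E'
from h import *
L=robot.move_l
robot.gripper_to(.03)
c=[.433,.431]
L(c+[.10],rate=.2);print(L(c+[.0745],rate=.04,stop_force=5),robot.get_obs()['tcp_pos'])
robot.gripper_to(0)
o=robot.get_obs();print(o['opening'],o['grasp_force'],o['tcp_pos'],o['ft_force'])
L(c+[.20],rate=.2)
p=robot.capture('wrist');save(p,'s2')
robot.reach([.43,.20,.22],[180,0,88])
o=robot.get_obs();print(o['opening'],o['time'],o['qpos'])
p=robot.capture('wrist');save(p,'s3')
for r in robot.trace('teaspoon',p)[:1]:
    w=px2w(p,np.argwhere(r['mask'])[:,::-1],.15)[:,:2]
    print(r['p'],cv2.minAreaRect((w*1000).astype(np.float32)),w.mean(0))
cv2.imwrite('pics/m4.png',cv2.resize(np.hstack([cv2.imread(f'pics/{t}.png') for t in('s2','s3')]),(800,300),interpolation=3))
E
```

```text
False [0.43299247 0.43102244 0.07438763]
0.017602559421953483 58.18379111631657 [0.43308255 0.43103002 0.07496016] [-0.58921538 -0.82385698  3.25886992]
0.01774580021783959 33.0917 [  1.21100081  28.91952707 -41.73048746 126.55599101  33.35237292
  35.76544177 -66.88120327]
0.6 ((430.0348815917969, 201.49374389648438), (130.45790100097656, 27.365869522094727), 86.41375732421875) [0.43013868 0.19994384]
```

View pics/m4.png

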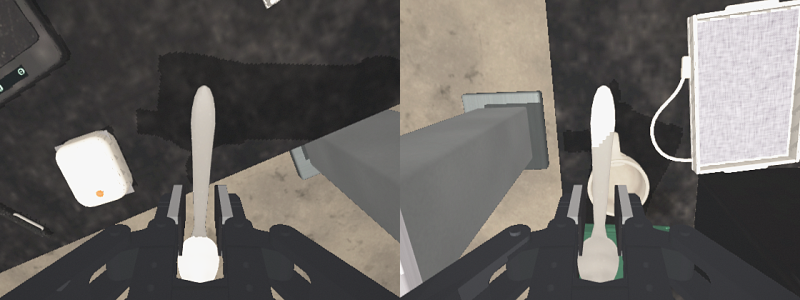

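The spoon is held level, centred on the TCP and aligned with the green tray. I place it, then look at the cup.

```bash
python3 - <<'E'
from h import *
L=robot.move_l
c=[.45,-.001]
L([.43,.05,.20],rate=.25);L(c+[.15],rate=.2);L(c+[.09],rate=.15)
print(L(c+[.076],rate=.03,stop_force=5),robot.get_obs()['tcp_pos'])
robot.gripper_to(.04);L(c+[.2],rate=.2)
robot.gripper_to(.085)
L([.43,.13,.25],rate=.3)
for y in(90,100,-90):print(y,robot.inverse_kinematics([.44,.15,.1],[180,0,y]),robot.inverse_kinematics([.585,.25,.1],[180,0,y]))
robot.reach([.43,.08,.26],[180,0,88])
p=robot.capture('wrist');save(p,'c1')
for z in(.0,.05):
  for r in robot.trace('cup',p)[:1]:
    w=px2w(p,np.argwhere(r['mask'])[:,::-1],z)[:,:2]
    print(r['p'],cv2.minAreaRect((w*1000).astype(np.float32)),w.mean(0))
p=robot.capture('top');save(p,'c2')
for n in('teaspoon','cup','brush','tamper'):
  for r in robot.trace(n,p)[:1]:print(n,r['p'],px2w(p,r['uv'],.03))
o=robot.get_obs();print(o['ft_force'],o['time'],o['qpos'])
E
```

```text
True [ 0.45041712 -0.00104838  0.07884078]
90 [ -4.56314145  39.24138454 -26.73969163 131.31755116  53.74987569
  20.6672084  -77.79425725] [ -3.75819939  47.67166912 -35.02349471 109.13208733  44.10504287
  37.56322033 -66.55653419]
100 [ -2.85373182  39.73426628 -29.10314166 131.24448983  55.96248769
  22.03609872 -69.9481519 ] [ -2.44424251  48.32025512 -37.13603481 109.0728793   46.10039599
  38.73793416 -58.19971828]
-90 [ -41.35777464   39.90663456   23.39080995  132.88430405  -57.64218968
   17.54824864 -146.60620812] [ -56.13903278   53.35543559   45.60327649  111.53463121  -58.65838067
   42.16268399 -154.18110314]
0.73 ((444.5378723144531, 162.77748107910156), (74.33193969726562, 92.16781616210938), 37.180423736572266) [0.44931245 0.16095707]
0.73 ((442.78546142578125, 161.33920288085938), (63.081298828125, 78.21760559082031), 37.18040084838867) [0.44683733 0.15979432]
cup 0.82 [[0.44029422 0.15721512 0.03      ]]
brush 0.51 [[ 0.46930724 -0.15681538  0.03      ]]
tamper 0.84 [[ 0.45031615 -0.23330529  0.03      ]]
[-0.53609304 -0.97910248 -0.10935483] 38.4083 [ 21.0040094   23.29350206 -47.4664792  128.84856139  27.99377644
  38.33291183 -48.59696196]
```

View pics/c1.png

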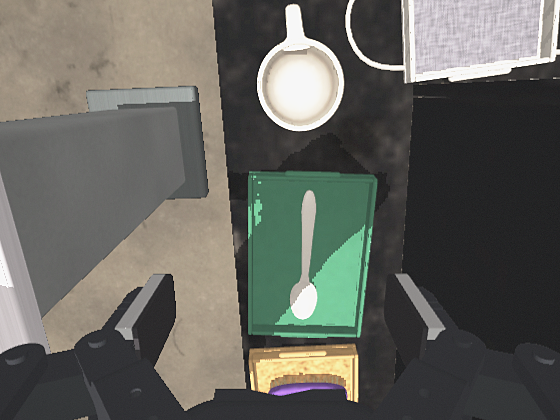

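The spoon lies on the green tray floor (305,255). The cup rim circle is centred at about (300,87), handle pointing up to (293,8).

```bash
python3 - <<'E'
from h import *
import pickle
L=robot.move_l
robot.reach([.43,.12,.20],[180,0,92])
p=robot.capture('wrist');save(p,'c3')
r=robot.trace('cup',p)[0];m=r['mask'].astype(np.uint8)
# bowl: opening removes the handle
b=cv2.morphologyEx(m,cv2.MORPH_OPEN,cv2.getStructuringElement(cv2.MORPH_ELLIPSE,(41,41)))
w=px2w(p,np.argwhere(b)[:,::-1],.05)[:,:2]*1000
(e,s,a)=cv2.fitEllipse(cv2.findContours(b,0,1)[0][0])
print(r['p'],cv2.minEnclosingCircle(w.astype(np.float32)),(e,s,a),px2w(p,e,.05))
h=px2w(p,np.argwhere((m-b)>0)[:,::-1],.03)[:,:2];print(h.mean(0),(m-b).sum())
save({'img':np.dstack([p['img'][:,:,0],p['img'][:,:,1],np.maximum(p['img'][:,:,2],b*255)])},'c3b')
print(robot.get_obs()['time'])
E
```

```text
Traceback (most recent call last):
IndexError: list index out of range
```

View pics/c3.png

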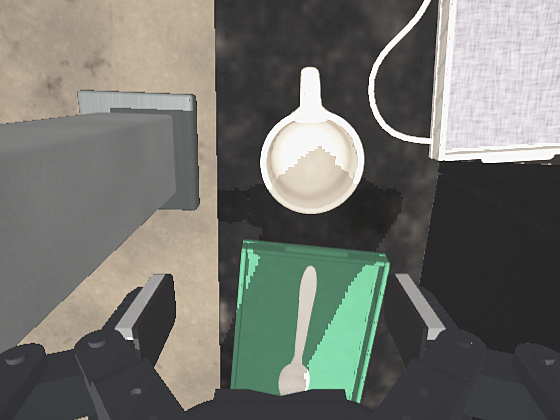

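The rim spans columns 260–364 and rows 108–213, so its centre is at (312,160). The handle points straight up, so yaw 92 is right.

```bash
python3 - <<'E'
from h import *
K=None
p=robot.capture('wrist')
w=px2w(p,[[312,160.5],[260,160],[364,160],[312,108],[312,213],[310,75]],.05);print(w)
p=robot.capture('top')
r=robot.trace('cup',p)
for q in r[:2]:
    print(q['p'],q['uv'],cv2.minAreaRect((px2w(p,np.argwhere(q['mask'])[:,::-1],.05)[:,:2]*1000).astype(np.float32)))
q=[robot.inverse_kinematics(x,[180,0,y]) for x,y in [([.585,.25,.1],92),([.585,.25,.25],92),([.44,.25,.25],92)]];print(q)
E
```

```text
[[0.44874128 0.15643911 0.05      ]
 [0.41684324 0.15568197 0.05      ]
 [0.48060246 0.15781399 0.05      ]
 [0.44686039 0.18750993 0.05      ]
 [0.45079615 0.1224945  0.05      ]
 [0.44461322 0.2056904  0.05      ]]
0.52 [289.1, 242.2] ((441.7001037597656, 180.91897583007812), (58.1622428894043, 52.62980270385742), 5.599762439727783)
[array([ -3.87612614,  47.61619398, -34.8353921 , 109.13742378,
        43.92412053,  37.46137637, -64.40647548]), array([  2.07255826,  37.3917017 , -43.67192514, 105.24186167,
        32.78358433,  50.75372545, -55.27673024]), array([ -0.53214971,  28.95155734, -45.70364992, 121.40926839,
        31.26472278,  41.88020625, -64.74346647])]
```

```bash
python3 - <<'E'
from h import *
L=robot.move_l
c=[.4487,.1555]
L(c+[.16],rate=.2);print(L(c+[.086],rate=.08,stop_force=5))
robot.gripper_to(0)
o=robot.get_obs();print(o['opening'],o['grasp_force'],o['tcp_pos'],o['ft_force'])
L(c+[.20],rate=.1)
L([.44,.25,.20],rate=.15)
p=robot.capture('wrist');save(p,'c4')
o=robot.get_obs();print(o['opening'],o['grasp_force'],o['time'],o['ft_force'])
E
```

```text
False
0.060536567755486506 62.59869840054307 [0.44861472 0.15556007 0.08689551] [-1.1765085  -0.68791887  7.82096292]
0.05981400121066669 64.79581962455995 43.05 [ 0.56835622  0.7887467  -2.82747438]
```

View pics/c4.png

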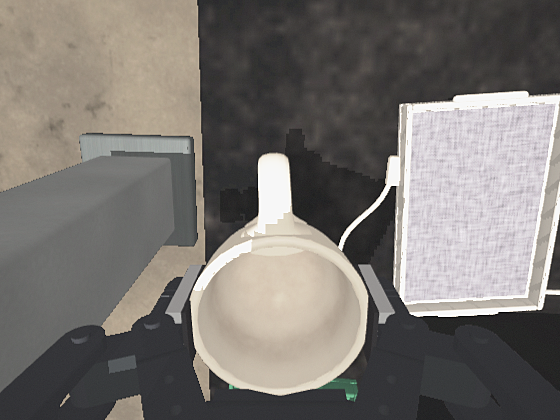

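The cup is held upright with its handle forward (272,185). The tray's left edge runs from (400,105) to (402,318), which I use as a cross-check on its centre.

```bash
python3 - <<'E'
from h import *
L=robot.move_l
p=robot.capture('wrist')
print(px2w(p,[[400,105],[402,318],[545,308]],.018))
c=[.584,.240]
L(c+[.20],rate=.15)
L(c+[.105],rate=.1)
print(L(c+[.088],rate=.02,stop_force=3))
o=robot.get_obs();print(o['tcp_pos'],o['ft_force'])
robot.gripper_to(.085)
L(c+[.25],rate=.1)
L([.44,.25,.30],rate=.3)
p=robot.capture('wrist');save(p,'f1')
q=robot.capture('top');save(q,'f2')
cv2.imwrite('pics/m5.png',np.hstack([cv2.resize(cv2.imread('pics/f1.png')[:,160:],(400,420)),cv2.resize(cv2.imread('pics/f2.png')[150:290,200:480],(400,200),interpolation=2).copy() if 0 else cv2.resize(cv2.imread('pics/f2.png')[130:300,200:480],(400,420),interpolation=2)]))
print(robot.get_obs()['time'])
E
```

```text
[[0.51770949 0.31831617 0.018     ]
 [0.5413875  0.15341042 0.018     ]
 [0.65419291 0.16646908 0.018     ]]
True
[0.58389634 0.24000157 0.09105531] [-0.05415312 -0.37723243  4.81828257]
48.8667
```

View pics/m5.png

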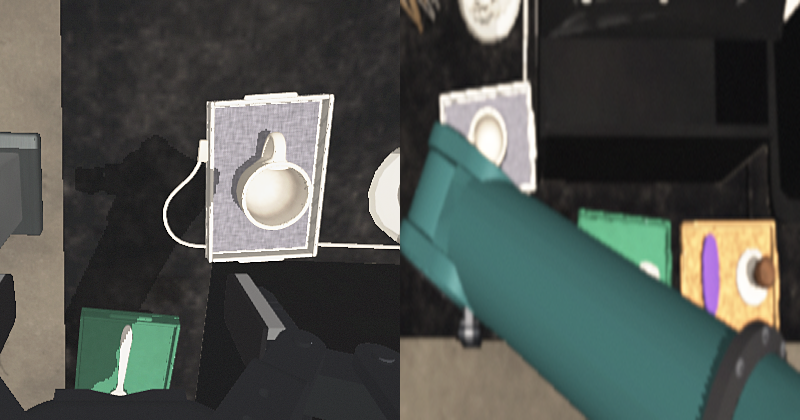

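All four things stand or lie inside their trays (cup at 272,190 left; brush and tamper at 710,275 and 755,275 right). I hand the job in.

```bash
python3 -c "
from cell import robot
print(robot.close_job())"
```

```text
the job is handed in; nothing more can be done
None
```

The job is handed in at about 49 s of the 99 s allowed: the tamper and brush are in the wooden tray, the teaspoon in the green tray and the cup upright in the white tray, placed in that order, and I never moved the pager; the final pictures agree, but no verdict was returned.

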